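Open the sharps box by its lever

TASK

The steel flap of the used-drill-bit box is too heavy to lift by hand, so open it with the wooden lever: push the metal safety stop aside until it is well clear of the lever, then press the lever's wide end all the way down. Finish while still holding the lever down with the fingertips and the flap standing open, so that someone can reach in. Do not touch the flap itself, grasp nothing, and leave the jar, cup, carton and screwdriver where they are.

Things in the scene. Friction and masses are not known exactly. Their poses are not given: they have to be found in the camera images.
- chest: Fixed grey baseboard 200 x 490 x 12 mm, carrying everything. Origin on the table (z 0) below the lever's pivot; z up, y along the board from the lever's wide end (-y) to the plywood box (+y), x across. Board from y -265 to +225 mm. Box 180 wide (x), y 100 to 215, rim at z 84. Steel post of the safety stop, 22 mm thick, at x -70, y -90, top at z 89.
- fulcrum (a point): Middle of the lever's pivot axis (along chest x), 101 mm above the table and the chest's origin, between two wooden cheeks (chest x +-29, y +-25 mm, up to 120 mm above the table).
- rest_top (a point): Top centre of the fixed black rubber rest, 50 x 30 mm, on the board below the lever's wide end; chest y -225 mm, 40 mm above the table. The lever fully down lies on it.
- lever: Light wooden lever, origin on its pivot axis, own y along it: bar 30 wide, 18 mm thick; at -y a wide paddle 95 (x) x 60 (y) x 18 mm, y -255 to -195; at +y (120) a roller under the flap's edge. At rest the paddle end is tilted up 0.22 rad. The flap's weight brings it back when let go. Pressing the paddle takes about 3 to 12 N, less towards the end; hard stop there.
- lever_pivot (a joint): Lever angle in rad: 0 at rest, grows as the paddle goes down, at most 0.45 (fully down; paddle tilted down by 0.23 rad, its top about 60 mm above the table). While the safety stop is under the lever it cannot pass about 0.1.
- paddle_top (a point): Centre of the paddle's top face, where to press; 225 mm from the pivot, about 160 mm above the table at rest and about 60 mm when fully down. Moves with the lever.
- stop: Safety stop: aluminium bar 137 x 18 x 18 mm, level, swinging on a vertical axis; origin on that axis at mid-height, 98 mm above the table. Own x along it: tail x -60 to 0 sticks out to chest -x, blocking end 0 to +77 reaches under the lever. At joint 0 its axes are the chest's. A push of about 2 N turns it; it stays where left. A 22 mm bolt head on the pivot ends 116 mm above the table.
- stop_pivot (a joint): Stop angle in rad, clockwise seen from above: about 0 to 0.3 at the start (under the lever), at most 1.45. Grows as the tail is pushed towards chest +y (towards the box) while the blocking end swings out towards the paddle. From about 0.9 it is clear of the lever; 1.2 or more is well clear.
- stop_tail (a point): Point on the stop's tail, mid-height, 50 mm from its post axis and 10 mm from the tail's end; push on the side face 9 mm from it that looks to chest -y.
- flap: Heavy dark steel flap, 186 x 117 x 18 mm, about 3 kg, lying on the box. Origin on its hinge at the box's far end (chest y +207, z 84); its own -y points to the free edge that the lever's roller lifts. Not to be touched.
- flap_hinge (a joint): Flap angle in rad: 0 closed, grows as it opens, about 0.53 with the lever fully down. It falls shut when the lever is let go.
- jar: Bystander: closed glass jar, 60 mm across, 85 mm high, origin under its centre; stands on the chest's +x side.
- cup: Bystander: clear plastic cup, 68 mm across, 80 mm high, origin under its centre; stands on the chest's +x side near the paddle.
- carton: Bystander: cardboard carton 60 x 45 x 50 mm, origin under its centre; beyond the paddle's end.
- screwdriver: Bystander: screwdriver lying on the table on the chest's -x side, beside the box; its own x runs along it.

How it is judged:
On the way, in this order (a step that is already met when the one before it is completed fails the run):
1. the safety stop is swung clear of the lever (value of joint stop_pivot above 0.95 rad and value of joint lever_pivot below 0.15 rad), for 0.2 s.
2. the lever is pressed down and the flap stands open (value of joint lever_pivot above 0.39 rad and value of joint flap_hinge above 0.42 rad), for 0.2 s.
At the end, for the whole second after the job is handed in: The fingers hold the lever down (angle above 0.39 of 0.45 rad, contact force above 1 N), the flap stands open and still (above 0.42 rad), the safety stop is clear (above 0.95 rad), and the bystanders are within 30 mm of where they were (all of step 2 and value of joint stop_pivot above 0.95 rad and contact force between the fingers and lever above 1 N and velocity of joint flap_hinge between -0.1 and 0.1 rad/s and distance of each of jar, cup, carton, screwdriver from where it was at the start of the episode below 0.03 m); the arm keeps its last pose, push and grip.
It fails at once if the robot touches the flap (contact force between any of the fingers, the arm and flap above 1 N).
It fails at once if a bystander is pushed or knocked more than 30 mm from its place (distance of any of jar, cup, carton, screwdriver from where it was at the start of the episode above 0.03 m).
It fails at once if a bystander is lifted off the table (height (world z) of any of jar, cup, carton, screwdriver above 0.012 m).
It also fails if it takes over 45 s, if anything falls off the work surface, if the arm or the gripper's body presses on something with over 40 N, if the wrist force passes 120 N, or if a joint passes its speed limit or range.

ROBOT

A 6-joint arm with a two-finger parallel gripper is mounted at the origin on the work surface. World frame = base frame: x ahead of the robot, y to its left, z up, the work surface at z = 0. Lengths are in m, angles in rad, forces in N, time in s.
With the tool pointing down it reaches from about 0.3 to 0.75 m from the base axis. Payload 8.5 kg.
Tool frame: the origin (TCP) lies on the centre line of the jaws, within the pads' length; the fingertips stand r.tcp_to_tips ahead of it and the grasp point (between the pads) lies 8 mm behind it (r.tcp_to_tips is the distance from the TCP to the fingertips, in m); z points along the fingers, y is the line along which they close (so a half turn about z gives the same grasp; the last joint's range is limited). The gripper opens to 85 mm and grips with 20 to 120 N. Pads are 22 mm wide; open, the fingers measure 114 mm over their backs; the gripper's body (76 mm by 85 mm) begins 54 mm behind the grasp point. The pads swing forward as they close: fully open they stand 13 mm farther back than shut.
Start: joints at [0.942, 0.381, 1.297, -0, 1.464, -0.215], TCP at [0.221, 0.504, 0.242] pointing down, gripper open.
Joint ranges: [-3.11, 3.11], [-0.89, 2.33], [0.22, 2.48], [-1.42, 4.56], [0.17, 2.85], [-2.88, 2.88]. Speed limits (rad/s): [2.39, 2.39, 3.14, 3.14, 3.14, 3.14].

INTERFACE

Orientations are given as a unit quaternion [x, y, z, w].
In Python, from station import r, capture, camera_info, spot_in, cut_out, landmark_of gives the robot as it stands.
- The arm moves only by the tool move_arm, never from a script. Its argument "targets" is a list of rows, each a list of 4 numbers: the shift along the tool's x, y, z in cm, then the turn about the tool's z in rad. A call has 1 to 8 rows; each row is the pose to reach, as a shift and turn from the pose commanded when the call began, along the tool's axes at that moment; what a row does not reach only later rows make up. A row lasts 1/10 s, in which the tool goes at most 50 mm and 8.59 degrees, less where a joint would pass 70% of its speed; a pose out of reach is approached as far as the arm can. A call with a gripper value outside its range is refused whole. "gripper" is the gripper's target within -1 to 1 (shut at 1, half-way at 0, fully open at -1), set as the call begins (left out, the last holds). The fingers move at their own pace and stop on an object; "grip_force" is the grip in N (left out, the last holds). Time passes only in rows, so rows that repeat a pose let the fingers close. It gives the time, the measured TCP pose, the force, the opening and the grip force at its end, in the units of the state.
- r.observe(): the state, without advancing time (a new reading comes with each control period).
- capture(name): name is "side" or "top"; returns (picture, depth): 400x640x3 uint8, red, green, blue; 400x640 float32, m along the optical axis (not along the pixel's ray), 0 where there is no reading.
- camera_info(name): a dict with "camera_matrix" (3x3 intrinsics, pixels), "k1" (the pictures are not rectified: a ray, as slopes to the right and down, at radius r is drawn at 1 + k1 r^2 times it, then the intrinsics apply), "R" (3x3) and "t" (3): a world point X has camera coordinates R X + t. Camera axes: x right, y down, z forward; pixel columns grow to the right and rows downward; lengths in m; the calibration is good to about 2 mm. A picture is of the moment at which its call begins. camera_info takes no time and is no camera call.
- r.sign_off(): hands the job in; it is judged then, once.
Trained networks look in the newest picture that a camera, given by its name, has taken for a name from the list of things; names that differ only in an ending like _2 or _b are one class to them, and where a whole thing is asked for, a point or a joint stands for the part that bears it (a point fixed in the world has none). Each returns a list of dicts, best first, with "score" (0 to 1); they miss things now and then, are a little off and sometimes report something else, mostly with a low value. They report only what shows in the picture. A call takes as long as a camera call.
- spot_in(name, camera): "location" ([row, column] in pixels, amid what is visible of it).
- cut_out(name, camera): "mask" (400x640 bool, what is visible of it) and "location" ([row, column] in pixels, amid what is visible of it).
- landmark_of(name, camera): "location" ([row, column] in pixels: a listed point, or the origin of a listed thing).
The state is a dict: "clock": time; "qpos": joint angles; "joint_velocities": joint speeds; "joint_efforts": joint torques, N m; "tool_pos": TCP position; "tool_rot": TCP orientation; "wrist_force": force on the tool from outside, world axes, zero at the start; "wrist_torque": the same for the moment, N m; "opening": finger opening in m; "grasp_force": force on a finger pad.
Only numpy, scipy, OpenCV 4.12 (cv2) and the standard library are available. Lean on these libraries where they do the work, as an engineer would, in place of code of your own. Each camera call takes 0.05 s, during which the arm holds its last target. There are 200 camera calls.

## Working session

There is one attempt and no reset: what is moved stays moved. The work goes in short steps, Python scripts to look and compute and a tool call to move; the robot and the scene stay as the last step left them, time stands still between calls to the robot, and variables do not carry over. Pictures are saved under pics/ and viewed, at most 10 in all, crops included, and the job is handed in when it is done.

Besides the shell and the picture viewer there is one more tool, called after "Call:" by a JSON object that holds its "name" and its "arguments", one argument or row to a line. move_arm: Moves the arm, as the interface text tells. Its arguments: {"type":"object","properties":{"targets":{"type":"array","items":{"type":"array","items":{"type":"number"}}},"gripper":{"type":"number"},"grip_force":{"type":"number"}},"required":["targets"]}

```bash
mkdir -p pics
cat > h.py <<'E'
import numpy as np, cv2
from station import r, capture, camera_info, spot_in, cut_out, landmark_of
def ray(cam,rc):
    c=camera_info(cam);K=np.array(c["camera_matrix"]);R=np.array(c["R"]);t=np.array(c["t"])
    d=np.array([(rc[1]-K[0,2])/K[0,0],(rc[0]-K[1,2])/K[1,1]]);u=d.copy()
    for _ in range(20): u=d/(1+c["k1"]*(u@u))
    return -R.T@t, R.T@np.array([u[0],u[1],1.])
def at_z(cam,rc,z):
    o,d=ray(cam,rc); return o+d*(z-o[2])/d[2]
def at_d(cam,rc,dep):
    o,d=ray(cam,rc); p=dep[int(round(rc[0])),int(round(rc[1]))]; return o+d*p
E
python3 - <<'E'
from h import *
np.set_printoptions(precision=4,suppress=True)
Z=dict(fulcrum=.101,rest_top=.04,paddle_top=.16,stop=.098,stop_tail=.098,chest=0,jar=0,cup=0,carton=0,screwdriver=.01,flap=.084)
ims=[]
for cam in("top","side"):
    im,d=capture(cam); ims.append(im); cv2.imwrite(f"pics/{cam}0.png",im[:,:,::-1])
    for n,z in Z.items():
        for q in landmark_of(n,cam)[:2]:
            L=q["location"]; print(cam,n,round(q["score"],2),np.round(L),at_z(cam,L,z),at_d(cam,L,d))
s=r.observe();print(s["clock"],s["tool_pos"],s["tool_rot"],r.tcp_to_tips,s["wrist_force"])
E
```

```text
top fulcrum 0.68 [194. 283.] [0.6199 0.1969 0.101 ] [0.6188 0.1964 0.1083]
top fulcrum 0.25 [162. 371.] [ 0.6963 -0.0069  0.101 ] [ 0.7159 -0.0182  0.0079]
top rest_top 0.72 [239. 214.] [0.5164 0.3669 0.04  ] [0.517  0.3698 0.0258]
top rest_top 0.6 [217. 373.] [ 0.5718 -0.0193  0.04  ] [0.4662 0.125  1.1903]
top paddle_top 0.66 [214. 379.] [ 0.5676 -0.017   0.16  ] [ 0.568  -0.0176  0.1561]
top stop 0.66 [231. 315.] [0.5342 0.122  0.098 ] [0.5329 0.1221 0.1185]
top stop 0.54 [148. 321.] [0.7289 0.1095 0.098 ] [0.7327 0.1093 0.082 ]
top stop_tail 0.82 [252. 301.] [0.4864 0.1533 0.098 ] [0.4862 0.1531 0.1057]
top chest 0.95 [198. 282.] [0.6221 0.2071 0.    ] [0.6075 0.1994 0.1116]
top chest 0.71 [172. 200.] [0.6902 0.4187 0.    ] [0.67   0.3922 0.1073]
top jar 0.87 [149. 324.] [0.7496 0.0997 0.    ] [0.73   0.1014 0.0821]
top cup 0.93 [162. 369.] [ 0.7173 -0.0155  0.    ] [ 0.7159 -0.0147  0.0068]
top carton 0.97 [231. 418.] [ 0.5404 -0.1374  0.    ] [ 0.5372 -0.1262  0.051 ]
top screwdriver 0.58 [240. 214.] [0.5154 0.3721 0.01  ] [0.5148 0.3687 0.026 ]
top flap 0.6 [171. 201.] [0.6763
[... 276 characters left out ...]
e stop_tail 0.81 [231. 364.] [0.4871 0.14   0.098 ] [0.4858 0.1519 0.1071]
side chest 0.63 [261. 313.] [0.6206 0.1865 0.    ] [0.5934 0.2997 0.1011]
side jar 0.95 [238. 278.] [0.7478 0.1083 0.    ] [0.7392 0.1337 0.0211]
side cup 0.88 [214. 297.] [ 0.7253 -0.0247  0.    ] [0.7151 0.0113 0.0268]
side cup 0.64 [205. 359.] [ 0.5387 -0.1297 -0.    ] [ 0.5359 -0.107   0.0155]
side carton 0.64 [200. 360.] [ 0.5398 -0.1567  0.    ] [ 0.5321 -0.0941  0.042 ]
side screwdriver 0.58 [316. 335.] [0.5135 0.3878 0.01  ] [0.5128 0.3917 0.0143]
side flap 0.89 [286. 272.] [0.6727 0.3968 0.084 ] [0.6701 0.4039 0.0913]
1.2 [0.2211 0.5036 0.2423] [ 0.2054  0.9787 -0.     -0.    ] 0.011 [-0.2609  0.3558  0.6228]
```

View pics/top0.png

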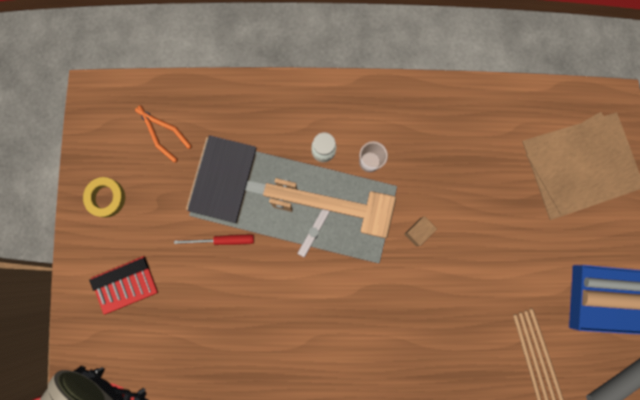

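View pics/side0.png

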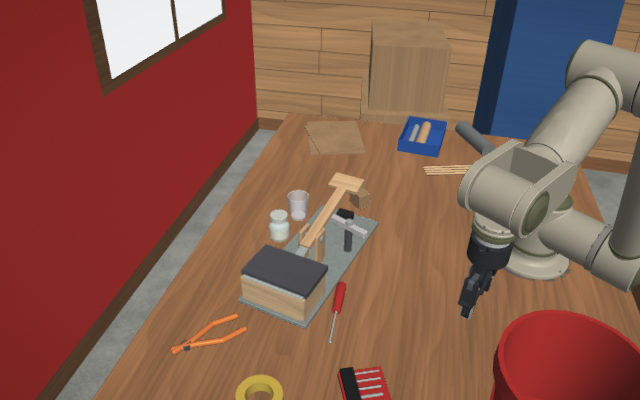

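The top view shows the box at left (row 180, col 222), the paddle at right (214, 379) and the stop's tail at (252, 301). The side view agrees. In the chest frame the origin is about (0.620, 0.199), chest y is (0.238, 0.971), and the stop is at about 0.28 rad. I'll shut the gripper and move next to the tail.

Call:
{"name": "move_arm", "arguments": {
  "targets": [
    [-38.7,-26.3,0,-0.17],
    [-38.7,-26.3,0,-0.17],
    [-38.7,-26.3,0,-0.17],
    [-38.7,-26.3,0,-0.17],
    [-38.7,-26.3,0,-0.17],
    [-38.7,-26.3,0,-0.17],
    [-38.7,-26.3,0,-0.17],
    [-38.7,-26.3,0,-0.17]
  ],
  "gripper": 1,
  "grip_force": 20
}}

```text
clock: 2.0
tool_pos: [0.4322, 0.1663, 0.2426]
tool_rot: [0.122, 0.993, 0.0, 0.0]
wrist_force: [0.6, -0.1, 0.1]
opening: -0.0001
grasp_force: 0.0
```

```bash
cat >> h.py <<'E'
from scipy.spatial.transform import Rotation as Ro
O=np.array([.620,.199]);cy=np.array([.238,.971]);cx=np.array([.971,-.238])
def chest(p): d=np.array(p[:2])-O; return np.array([d@cx,d@cy,p[2]])*1000
def rel(x,y,z):
    "shift in tool cm to reach chest mm (x,y) with TCP z mm"
    s=r.observe(); w=np.r_[O+(x*cx+y*cy)/1000,z/1000]
    return np.round(Ro.from_quat(s["tool_rot"]).inv().apply(w-s["tool_pos"])*100,1)
def yaw():
    M=Ro.from_quat(r.observe()["tool_rot"]).as_matrix(); return np.arctan2(M[:2,1]@cx,M[:2,1]@cy)
def st():
    s=r.observe(); print(s["clock"],s["tool_pos"],"chest",np.round(chest(s["tool_pos"])),"yaw",yaw(),"F",s["wrist_force"],s["opening"])
np.set_printoptions(precision=4,suppress=True)
E
python3 -c "
from h import *
st();print(r.tcp_to_tips,rel(-124,-125,242))"
```

```text
2.0 [0.4322 0.1663 0.2426] chest [-175.  -76.  243.] yaw 0.0035089873187626472 F [ 0.6039 -0.0884  0.1157] -7.494516906868831e-05
0.011 [-5.1 -4.8  0.1]
```

Call:
{"name": "move_arm", "arguments": {
  "targets": [
    [-5.1,-4.8,0,0],
    [-5.1,-4.8,0,0],
    [-5.1,-4.8,5,0],
    [-5.1,-4.8,10,0],
    [-5.1,-4.8,14.6,0],
    [-5.1,-4.8,14.6,0],
    [-5.1,-4.8,14.6,0]
  ]
}}

```text
clock: 2.7
tool_pos: [0.4699, 0.1093, 0.0973]
tool_rot: [0.122, 0.993, 0.0, 0.0]
wrist_force: [0.0, 0.5, 0.6]
opening: -0.0003
grasp_force: 0.0
```

Run:
```python
from h import *
st()
for cam in("top","side"):
    im,d=capture(cam); c=im[150:330,230:410] if cam=="top" else im[140:320,260:440]
    cv2.imwrite(f"pics/{cam}1.png",cv2.resize(c,None,fx=3,fy=3,interpolation=2)[:,:,::-1])
    for n in("stop","stop_tail"):
        for q in landmark_of(n,cam)[:1]: print(cam,n,q["score"],q["location"],chest(at_z(cam,q["location"],.098)))
```

```text
2.7 [0.4699 0.1093 0.0973] chest [-124. -123.   97.] yaw 0.0033436942720949893 F [0.0153 0.5264 0.6453] -0.0002573662816898397
top stop 0.73 [196.4, 286.2] [ -3.6135 -10.3912  98.    ]
side stop 0.9 [226.2, 348.3] [-67.7796 -91.0898  98.    ]
side stop_tail 0.67 [233.6, 362.7] [-116.8918  -78.6917   98.    ]
```

View pics/side1.png

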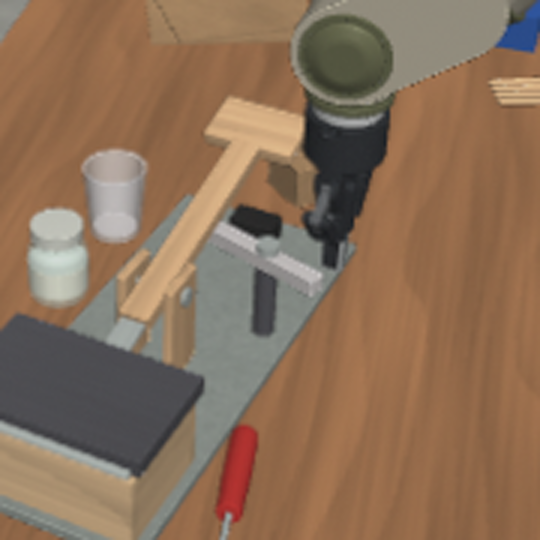

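The fingertip stands on the chest -y side of the tail, clear of everything (crop pixel 330, 260). The tail points to crop pixel 315, 285. I'll sweep it along its arc.

Call:
{"name": "move_arm", "arguments": {
  "targets": [
    [0,1.2,0,0],
    [0,2.2,0,0],
    [-0.1,2.9,0,0],
    [-0.3,3.5,0,0],
    [-0.6,4.1,0,0],
    [-1.0,4.6,0,0],
    [-1.4,5.0,0,0],
    [-1.8,5.3,0,0]
  ]
}}

```text
clock: 3.8
tool_pos: [0.4997, 0.1568, 0.0961]
tool_rot: [0.122, 0.993, 0.0, -0.001]
wrist_force: [-3.5, 1.1, 0.3]
opening: -0.0
grasp_force: 1.4
```

Call:
{"name": "move_arm", "arguments": {
  "targets": [
    [-0.3,0.25,0,0],
    [-0.7,0.5,0,0],
    [-0.7,0.5,0,0]
  ]
}}

```text
clock: 4.1
tool_pos: [0.5084, 0.1596, 0.0963]
tool_rot: [0.122, 0.993, 0.0, 0.0]
wrist_force: [-0.9, 1.3, -0.1]
opening: 0.0001
grasp_force: 0.3
```

Run:
```python
from h import *
st()
im,d=capture("side"); c=im[140:320,260:440]
cv2.imwrite("pics/side2.png",cv2.resize(c,None,fx=3,fy=3,interpolation=2)[:,:,::-1])
for n in("stop","stop_tail"):
    for q in landmark_of(n,"side")[:1]: print(n,q["score"],q["location"],chest(at_z("side",q["location"],.098)))
```

```text
4.1 [0.5084 0.1596 0.0963] chest [-99. -65.  96.] yaw 0.0034807628335161733 F [-0.9377  1.3244 -0.1451] 0.00012599592695628918
stop 0.43 [224.9, 348.5] [-65.7735 -96.9369  98.    ]
stop_tail 0.49 [232.2, 345.6] [-72.5052 -62.3329  98.    ]
```

View pics/side2.png

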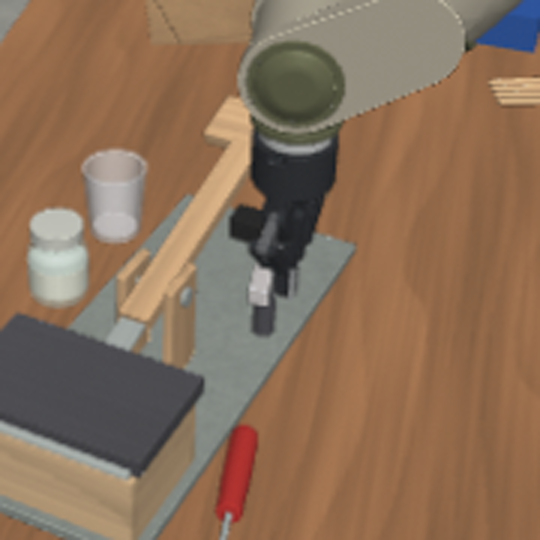

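The stop now lies roughly along the lever, with its tail end at crop pixel (262, 285). I'll back off and lift to verify.

Call:
{"name": "move_arm", "arguments": {
  "targets": [
    [2,0,0,0],
    [5,0,0,0],
    [9,0,-3,0],
    [12,0,-7,0],
    [15,0,-11,0],
    [18,0,-14,0],
    [18,0,-14,0]
  ]
}}

```text
clock: 4.95
tool_pos: [0.3319, 0.2037, 0.2401]
tool_rot: [0.121, 0.993, 0.001, 0.004]
wrist_force: [-0.1, 0.8, 0.4]
opening: -0.0001
grasp_force: 0.0
```

Run:
```python
from h import *
st()
for cam in("top","side"):
    im,d=capture(cam); c=im[150:330,230:410] if cam=="top" else im[140:320,260:440]
    cv2.imwrite(f"pics/{cam}3.png",cv2.resize(c,None,fx=3,fy=3,interpolation=2)[:,:,::-1])
    for n,z in(("stop",.098),("stop_tail",.098),("paddle_top",.16),("fulcrum",.101)):
        for q in landmark_of(n,cam)[:1]: print(cam,n,q["score"],q["location"],chest(at_z(cam,q["location"],z)))
    for q in cut_out("stop",cam)[:1]:
        m=q["mask"]; P=np.array([chest(at_z(cam,p,.107)) for p in np.argwhere(m)])[:,:2]
        v=np.linalg.svd(P-P.mean(0),full_matrices=False)[2][0]; print(cam,"stop axis",q["score"],m.sum(),v,np.arctan2(abs(v[1]),abs(v[0])))
```

```text
4.95 [0.3319 0.2037 0.2401] chest [-281.  -64.  240.] yaw 0.001557044382437424 F [-0.0669  0.7614  0.3781] -0.00014351652445677873
top stop 0.58 [229.0, 313.0] [-61.8009 -89.1272  98.    ]
top stop_tail 0.56 [234.4, 286.9] [-88.4491 -34.0387  98.    ]
top paddle_top 0.59 [215.2, 378.7] [  -1.7212 -222.1066  160.    ]
top fulcrum 0.63 [194.2, 281.8] [ -1.48     0.5077 101.    ]
top stop axis 0.88 498 [ 0.2825 -0.9593] 1.2844452026121653
side stop 0.54 [224.6, 351.5] [ -72.6961 -102.2137   98.    ]
side stop_tail 0.58 [236.1, 346.8] [-82.6569 -47.9345  98.    ]
side paddle_top 0.79 [181.1, 345.2] [   0.6973 -214.1474  160.    ]
side fulcrum 0.61 [204.2, 355.4] [ -43.2261 -197.249   101.    ]
side stop axis 0.57 222 [-0.2929  0.9561] 1.2734913348905366
```

View pics/top3.png

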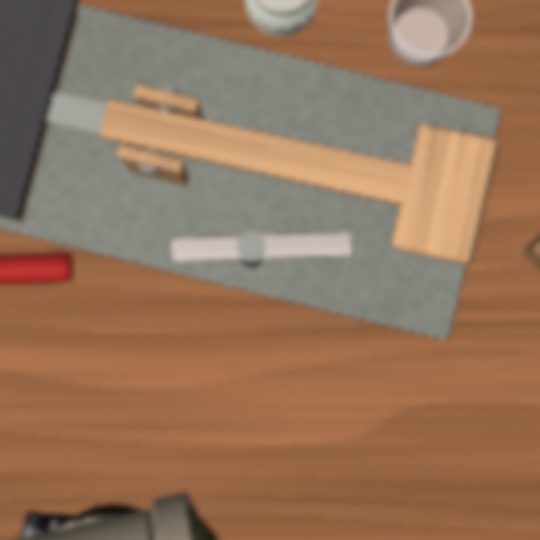

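The stop is at about 1.28 rad, well clear: its axis is now from crop pixel (170, 250) to (350, 245), and the lever is still at rest. The paddle centre is where the model says, so I'll go above it.

Call:
{"name": "move_arm", "arguments": {
  "targets": [
    [-28.1,-16,0,0],
    [-28.1,-16,0,0],
    [-28.1,-16,0,0],
    [-28.1,-16,0,0],
    [-28.1,-16,0,0],
    [-28.1,-16,0,0],
    [-28.1,-16,0,0],
    [-28.1,-16,0,0]
  ]
}}

```text
clock: 6.35
tool_pos: [0.5687, -0.0225, 0.2351]
tool_rot: [0.123, 0.992, -0.0, -0.0]
wrist_force: [-0.7, 0.1, -0.5]
opening: -0.0001
grasp_force: 0.0
```

```bash
python3 -c "
from h import *
st();print(rel(0,-224,180),rel(0,-224,70))"
```

```text
6.35 [ 0.5687 -0.0225  0.2351] chest [   3. -227.  235.] yaw 0.006394327726341338 F [-0.7363  0.0717 -0.5167] -0.00014015212737320622
[0.3 0.3 5.5] [ 0.3  0.3 16.5]
```

Call:
{"name": "move_arm", "arguments": {
  "targets": [
    [0.3,0.3,3,0],
    [0.3,0.3,5,0],
    [0.3,0.3,6,0],
    [0.3,0.3,7,0],
    [0.3,0.3,8,0],
    [0.3,0.3,9,0],
    [0.3,0.3,10,0],
    [0.3,0.3,11,0]
  ]
}}

```text
clock: 7.15
tool_pos: [0.5659, -0.0177, 0.1285]
tool_rot: [0.121, 0.993, -0.002, 0.003]
wrist_force: [-3.2, -8.3, 12.4]
opening: 0.0002
grasp_force: 6.2
```

Call:
{"name": "move_arm", "arguments": {
  "targets": [
    [0,0,1,0],
    [0,0,2,0],
    [0,0,3,0],
    [0,0,4,0],
    [0,0,4.6,0],
    [0,0,5,0],
    [0,0,5,0]
  ]
}}

```text
clock: 7.85
tool_pos: [0.5662, -0.0161, 0.0778]
tool_rot: [0.121, 0.993, 0.0, 0.002]
wrist_force: [1.4, 2.5, 5.7]
opening: 0.0002
grasp_force: 2.4
```

```bash
python3 -c "
from h import *
st()"
```

```text
7.85 [ 0.5662 -0.0161  0.0778] chest [  -1. -222.   78.] yaw 0.0032238753791920633 F [1.3785 2.459  5.7021] 0.00019954189180118706
```

Call:
{"name": "move_arm", "arguments": {
  "targets": [
    [0,0,0.4,0],
    [0,0,0.7,0],
    [0,0,0.9,0],
    [0,0,1.0,0],
    [0,0,1.0,0],
    [0,0,1.0,0]
  ]
}}

```text
clock: 8.45
tool_pos: [0.5666, -0.0158, 0.0703]
tool_rot: [0.121, 0.993, 0.0, 0.003]
wrist_force: [-5.1, 4.6, 24.9]
opening: -0.0001
grasp_force: 12.1
```

Run:
```python
from h import *
st()
im,d=capture("side"); c=im[140:320,260:440]
cv2.imwrite("pics/side4.png",cv2.resize(c,None,fx=3,fy=3,interpolation=2)[:,:,::-1])
```

```text
8.45 [ 0.5666 -0.0158  0.0703] chest [  -1. -221.   70.] yaw 0.0029485605006598875 F [-5.1368  4.5519 24.9386] -6.493785524642704e-05
```

View pics/side4.png

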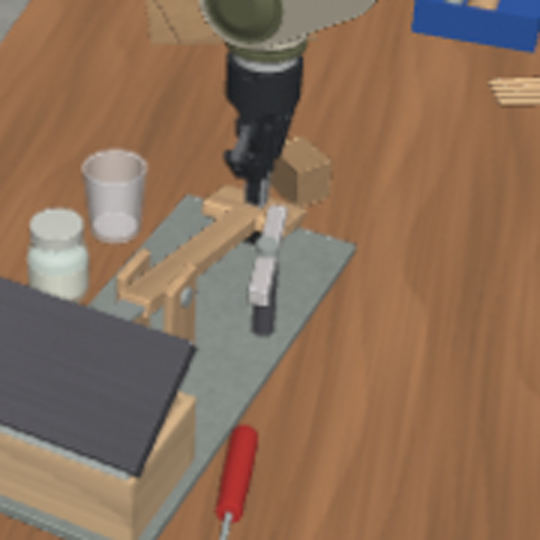

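The flap stands open (crop pixel 190, 350) and the paddle is down on its rest under the fingertips. The 25 N reading shows it is on the hard stop, and the bystanders are untouched. I'll hold briefly and hand in.

Call:
{"name": "move_arm", "arguments": {
  "targets": [
    [0,0,0,0],
    [0,0,0,0],
    [0,0,0,0],
    [0,0,0,0],
    [0,0,0,0]
  ]
}}

```text
clock: 9.0
tool_pos: [0.5666, -0.0158, 0.0703]
tool_rot: [0.121, 0.993, 0.0, 0.003]
wrist_force: [-4.0, 4.1, 26.3]
opening: 0.0002
grasp_force: 12.1
```

```bash
python3 -c "
from h import *
st();print(r.sign_off())"
```

```text
9.0 [ 0.5666 -0.0158  0.0703] chest [  -1. -221.   70.] yaw 0.0030039377680568385 F [-4.0008  4.0805 26.256 ] 0.00016225273412960025
the job is handed in; nothing more can be done
None
```

I swung the safety stop clear to about 1.28 rad and pressed the lever down to its hard stop, where the fingertips hold it at about 26 N with the flap open; I handed the job in at 9.0 s, and no verdict came back.

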